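Prime the bench hand pump until its indicator pin is out

ROBOT

A 6-joint arm with a two-finger parallel gripper is mounted at the origin on a cart in front of the work surface, level with it; the furniture and walls round the work are solid. World frame = base frame: x ahead of the robot, y to its left, z up, the work surface at z = 0. Lengths are in m, angles in rad, forces in N, time in s.
With the tool pointing down it reaches from about 0.325 to 0.9 m from the base axis. Payload 6.1 kg.
Tool frame: the origin (TCP) lies at the very end of the fingers, on their centre line; the grasp point (between the pads) lies tcp_to_grasp behind it (tcp_to_grasp is the distance from the TCP to the grasp point, in m); z points along the fingers, y is the line along which they close (so a half turn about z gives the same grasp; the last joint's range is limited). The gripper opens to 85 mm and grips with 20 to 120 N. Pads are 22 mm wide; open, the fingers measure 114 mm over their backs; the gripper's body (76 mm by 85 mm) begins 54 mm behind the grasp point. The pads swing forward as they close: fully open they stand 13 mm farther back than shut.
Start: joints at [-1.229, 0.22, 1.526, -0, 1.395, -0.126], TCP at [0.282, -0.558, 0.231] pointing down, gripper open.
Joint ranges: [-2.98, 2.98], [-0.91, 2.08], [0.09, 2.57], [-1.24, 4.39], [0.2, 2.65], [-2.68, 2.68]. Speed limits (rad/s): [2.57, 2.57, 3.01, 3.14, 3.14, 3.14].

INTERFACE

Orientations are given as a unit quaternion [x, y, z, w].
In Python, from plant import * gives the robot as it stands.
- The arm moves only by the tool play_rows, never from a script. Its argument "moves" is a list of rows, each an object with "linear": the shift along the tool's x, y, z in cm, a list of three; "twist": the turn about the tool's z in degrees; "grip": the opening, from 0 (shut) to 1 (fully open). A call has 1 to 8 rows; each row shifts and turns the commanded pose from where the row before left it, along the tool's axes as they then stand; what a row does not reach is not made up. A row lasts 1/8 s, in which the tool goes at most 62.5 mm and 10.7 degrees, less where a joint would pass 70% of its speed; a pose out of reach is approached as far as the arm can. A call is refused whole if a number of a shift passes 6.25 or a number of a turn 10.7, either way. A call with a gripper value outside its range is refused whole. The fingers move at their own pace and stop on an object; the grip force is fixed at half the most. Time passes only in rows, so rows that do not move let the fingers close. It gives the time, the measured TCP pose, the force, the opening and the grip force at its end, in the units of the state.
- sense(): the state, without advancing time (a new reading comes with each control period).
- get_image(name): name is "scene" or "top" or "wrist"; returns a dict with "pixels" (384x512x3 uint8, red, green, blue), "mtx" (3x3 intrinsics, pixels), "pose" (4x4, takes a point from camera to world coordinates). Camera axes: x right, y up, looking along -z (the intrinsics and any distortion apply to the point x, -y, -z); pixel columns grow to the right and rows downward; lengths in m; the calibration is good to about 2 mm. A picture is of the moment at which its call begins. There is no depth.
- sign_off(): hands the job in; it is judged then, once.
The state is a dict: "time_s": time; "qpos": joint angles; "dq": joint speeds; "tau": joint torques, N m; "tcp_pos": TCP position; "orientation": TCP orientation; "force": force on the tool from outside, world axes, zero at the start; "ft_torque": the same for the moment, N m; "gripper_width": finger opening in m; "gripper_force": force on a finger pad.
Only numpy, scipy, OpenCV 4.12 (cv2) and the standard library are available. Lean on these libraries where they do the work, as an engineer would, in place of code of your own. Each camera call takes 0.05 s, during which the arm holds its last target. There are 200 camera calls.

TASK

Prime the hand pump: push its round black-and-red knob all the way down with the fingertips, from above and without gripping it, and let it spring all the way up again, stroke after stroke, until the white indicator pin beside it has come fully out and its red ring stands clear above the brass collar. Do not touch the pin, and leave the beaker, the vial and the stopper where they stand. Finish with the knob back up.

Things in the scene. Friction and masses are not known exactly. Their poses are not given: they have to be found in the camera images.
- pump: bench hand pump, fixed to the worktop: grey base plate 104 mm (x) by 180 mm (y, from -68 to +112) and 12 mm thick, silver upright barrel (60 mm across, top at z = 98 mm) on its origin, and a blue block 44 x 36 mm, 58 mm high, at y = +70 mm, which carries the indicator. Origin on the worktop under the barrel's axis, z up, y towards the blue block. The pump may stand turned by up to 0.6 rad
- plunger_knob: the plunger's knob: black rubber disc with a red disc (38 mm) on its top, 54 mm across and 16 mm thick, on a 16 mm steel rod; origin at the centre of its underside, z up
- knob_top (a point): centre of the knob's flat top face (50 mm across), the place to push straight down; 140 mm above the worktop when up, 116 mm when fully down
- plunger (a joint): plunger travel in m: 0 up, 0.024 fully down on a hard stop; spring 3.5 N at the top, 11 N at the bottom with the pin's drag. It works a ratchet: a full stroke lifts the pin 8 mm (the first may give less), 1 mm for each 2 mm, in the lower part of the downstroke. It must rise to within 5 mm of the top to take the next step. Strokes under about 18 mm soon stop lifting; the last must go fully down
- pin (a joint): indicator pin travel in m: 0.002 to 0.017 at the start, about 0.042 fully out, where further strokes no longer move it. It stays where the ratchet leaves it; 3 to 5 full strokes bring it out
- pin_rod: the indicator pin: white rod 14 mm across with a red ring 4 mm high, 38.5 to 42.5 mm below its tip; origin at its tip, z up. The red ring is hidden in the collar until the last stroke
- pin_tip (a point): tip of the indicator pin: 66 mm above the worktop plus the pin's travel
- collar_top (a point): centre of the top of the brass collar (28 mm across) the pin comes out of, 62 mm above the worktop, 70 mm from the knob's axis
- beaker: loose small glass beaker, 61 mm across, 78 mm high; origin at the centre of its underside. A bystander, about 115 mm from the knob's axis, behind the pump (pump +x)
- sample_vial: loose screw vial with white cap, 22 mm across, 54 mm high; origin at the centre of its underside. A bystander, about 110 mm from the knob's axis on the pump's -y side
- red_stopper: loose dark red rubber stopper, 33 mm across, 27 mm high; origin at the centre of its underside. A bystander, about 150 mm from the knob's axis on the pump's +y side, beyond the blue block

How it is judged:
On the way, in this order (a step that is already met when the one before it is completed fails the run):
1. the fingers push the knob well down (over 15 mm of its 24 mm) (value of joint plunger above 0.015 m and contact force between the fingers and plunger_knob above 1 N), for 0.03 s.
2. the knob is let up again (to within 5 mm of the top) (value of joint plunger below 0.005 m), for 0.03 s.
3. the fingers push the knob well down a second time (all of step 1), for 0.03 s.
4. the knob is let up a second time (value of joint plunger below 0.005 m), for 0.03 s.
At the end, for the whole second after the job is handed in: the indicator pin is out by more than 38.5 mm of travel (its red ring clear of the collar), the knob is up to within 3 mm, and beaker, vial and stopper stand upright within 20 mm of where they were (value of joint pin above 0.0385 m and value of joint plunger below 0.003 m and distance of each of beaker, sample_vial, red_stopper from where it was at the start of the episode below 0.02 m and angle between each of beaker, sample_vial, red_stopper's own z axis and vertical below 0.2 rad); the robot touches nothing.
It fails at once if the knob is gripped round its rim instead of being pushed from above (z of the grasp point in the frame of knob_top below 0.005 m and horizontal distance between the grasp point and knob_top below 0.03 m).
It fails at once if the pin is touched by the robot (contact force between any of the fingers, the arm and pin_rod above 0.5 N).
It fails at once if the beaker, vial or stopper is lifted, moved more than 20 mm or knocked over (distance of any of beaker, sample_vial, red_stopper from where it was at the start of the episode above 0.02 m or angle between any of beaker, sample_vial, red_stopper's own z axis and vertical above 0.4 rad).
It also fails if it takes over 48 s, if anything falls off the work surface, if the arm or the gripper's body presses on something with over 40 N, if the wrist force passes 120 N, or if a joint passes its speed limit or range.

## Working session

There is one attempt and no reset: what is moved stays moved. The work goes in short steps, Python scripts to look and compute and a tool call to move; the robot and the scene stay as the last step left them, time stands still between calls to the robot, and variables do not carry over. Pictures are saved under pics/ and viewed, at most 10 in all, crops included, and the job is handed in when it is done.

Besides the shell and the picture viewer there is one more tool, called after "Request:" as name([rows], argument=value, ...), one row to a line, values as JSON. play_rows: Moves the arm, as the interface text tells. Its arguments: {"type":"object","properties":{"moves":{"type":"array"}},"required":["moves"]}

```bash
mkdir -p pics
cat > h.py <<'E'
from plant import *
import numpy as np, cv2
def snap(n,f):
    d=get_image(n); cv2.imwrite('pics/'+f,cv2.cvtColor(np.array(d['pixels']),cv2.COLOR_RGB2BGR)); np.savez('pics/'+f+'.npz',**{k:np.array(d[k]) for k in('pixels','mtx','pose')}); return d
def ray(d,u,v,z):
    K=np.array(d['mtx']);T=np.array(d['pose']);a=np.linalg.inv(K)@[u,v,1]
    r=T[:3,:3]@[a[0],-a[1],-a[2]];o=T[:3,3];return o+r*(z-o[2])/r[2]
E
python3 - <<'E'
from h import *
a=snap('scene','s0.png');b=snap('top','t0.png')
cv2.imwrite('pics/both.png',cv2.resize(np.vstack([cv2.imread('pics/s0.png'),cv2.imread('pics/t0.png')]),None,fx=.78,fy=.78))
s=sense();print(s['tcp_pos'],s['orientation'],s['gripper_width'],s['force'])
try: print(tcp_to_grasp)
except Exception as e: print(e)
for d in(a,b):print(np.round(d['pose'],3).tolist())
E
```

```text
[ 0.28163607 -0.55733071  0.23031345] [ 9.72770038e-01  2.31770706e-01 -9.12444682e-05 -8.85994034e-04] 0.08542224406128066 [ 0.14973397 -0.62141991 -0.51578999]
0.0187
[[0.684, 0.365, -0.631, -0.01], [-0.729, 0.33, -0.599, -0.576], [-0.01, 0.871, 0.492, 0.587], [0.0, 0.0, 0.0, 1.0]]
[[-0.158, 0.96, -0.232, 0.41], [-0.987, -0.153, 0.041, -0.007], [0.004, 0.235, 0.972, 0.968], [0.0, 0.0, 0.0, 1.0]]
```

View pics/both.png

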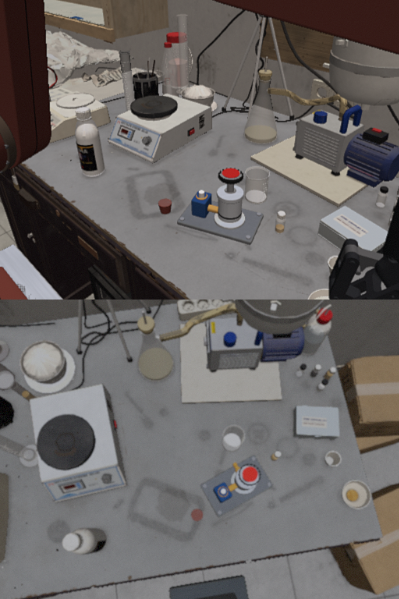

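The scene view (upper) shows the pump with its red knob top near full-resolution pixel (296,223), and the top view shows it near (320,224). The blue block is to its lower left in both views. Next I'll measure the red disc and the blue block.

Run:
```python
from h import *
def blobs(d,hr,smin,vmin):
    h=cv2.cvtColor(d['pixels'],cv2.COLOR_RGB2HSV).astype(int);H=(h[...,0]-hr[0])%180
    m=((H<=(hr[1]-hr[0])%180)&(h[...,1]>smin)&(h[...,2]>vmin)).astype('uint8')
    n,l,s,c=cv2.connectedComponentsWithStats(m)
    return [(s[i,4],c[i]) for i in range(1,n) if s[i,4]>25]
for f in('s0','t0'):
    d=dict(np.load(f'pics/{f}.png.npz'));print(f)
    for a,c in blobs(d,(172,188),150,120):
        print('red',a,c.round(1),ray(d,*c,.14).round(4),ray(d,*c,.027).round(3))
    for a,c in blobs(d,(105,125),120,60):
        print('blue',a,c.round(1),ray(d,*c,.058).round(3))
t=cv2.imread('pics/t0.png')[150:300,230:400];s=cv2.imread('pics/s0.png')[200:350,220:390]
cv2.imwrite('pics/crop.png',cv2.resize(np.hstack([t,s]),(800,353),interpolation=cv2.INTER_CUBIC))
```

```text
s0
red 74 [221.8  43.9] [1.3214 0.8989 0.14  ] [1.658 1.272 0.027]
red 28 [482.6 166.1] [ 0.9337 -0.2993  0.14  ] [ 1.172 -0.229  0.027]
red 214 [295.5 221.4] [ 0.5215 -0.149   0.14  ] [ 0.656 -0.041  0.027]
blue 232 [447.8 147. ] [ 1.157 -0.138  0.058]
blue 112 [411.5 147.8] [ 1.089 -0.071  0.058]
blue 48 [496.9 207.4] [ 0.939 -0.344  0.058]
blue 417 [255.7 263.9] [ 0.469 -0.105  0.058]
t0
red 137 [418.2  20.9] [ 0.921  -0.4419  0.14  ] [ 0.991 -0.501  0.027]
red 262 [320.2 223.6] [ 0.5214 -0.149   0.14  ] [ 0.537 -0.168  0.027]
blue 176 [294.6  48.7] [ 0.945 -0.183  0.058]
blue 173 [284.6 247.6] [ 0.495 -0.08   0.058]
```

View pics/crop.png

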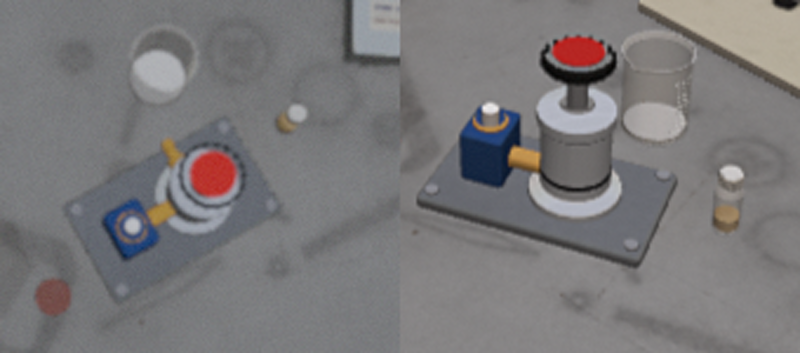

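Both views put the knob top at (0.5215, -0.149). The pin lies along (-0.36, 0.93) from it, 70 mm away. I'll close the fingers and go above the knob.

Request:
play_rows([
  {"linear": [4,-2.6,0],"twist": 0,"grip": 0},
  {"linear": [4,-2.6,0],"twist": 0,"grip": 0},
  {"linear": [4,-2.6,0],"twist": 0,"grip": 0},
  {"linear": [4,-2.6,0],"twist": 0,"grip": 0},
  {"linear": [4,-2.6,0],"twist": 0,"grip": 0},
  {"linear": [4,-2.6,0],"twist": 0,"grip": 0},
  {"linear": [4,-2.6,0],"twist": 0,"grip": 0},
  {"linear": [4,-2.6,0],"twist": 0,"grip": 0},
])

```text
time_s: 1.1
tcp_pos: [0.474, -0.2263, 0.231]
orientation: [0.973, 0.232, -0.0, -0.0]
force: [-0.2, -1.3, 1.0]
gripper_width: 0.0
gripper_force: 0.0
```

Request:
play_rows([
  {"linear": [4,-2.6,0],"twist": 0,"grip": 0},
  {"linear": [3.8,-2.3,0],"twist": 0,"grip": 0},
  {"linear": [0,0,1],"twist": 0,"grip": 0},
  {"linear": [0,0,1],"twist": 0,"grip": 0},
  {"linear": [0,0,1],"twist": 0,"grip": 0},
  {"linear": [0,0,0],"twist": 0,"grip": 0},
  {"linear": [0,0,0],"twist": 0,"grip": 0},
])

```text
time_s: 1.98
tcp_pos: [0.521, -0.1497, 0.2015]
orientation: [0.973, 0.231, 0.0, 0.0]
force: [0.3, -0.6, 0.4]
gripper_width: 0.0002
gripper_force: 0.0
```

Run:
```python
from h import *
a=snap('scene','s1.png');b=snap('top','t1.png')
t=cv2.imread('pics/t1.png')[150:300,230:400];s=cv2.imread('pics/s1.png')[170:320,220:390]
cv2.imwrite('pics/crop1.png',cv2.resize(np.hstack([t,s]),(800,353),interpolation=cv2.INTER_CUBIC))
s=sense();print(s)
```

```text
{'time_s': 2.075, 'qpos': array([-4.24745242e-01,  4.54595240e-02,  1.77583531e+00, -3.22339408e-06,
        1.31934564e+00,  6.78922734e-01]), 'dq': array([ 0.00383705, -0.00140747, -0.00112691, -0.00084119,  0.00015371,
        0.00237596]), 'tau': array([-7.23676826e-02, -4.00493360e+01, -3.78329408e+01, -4.47062295e-03,
        4.22939309e-03, -1.20556040e-03]), 'tcp_pos': array([ 0.52134507, -0.14952793,  0.20184271]), 'orientation': array([9.72847458e-01, 2.31446749e-01, 3.75645037e-04, 2.92497352e-04]), 'force': array([1.29937799, 0.36440578, 0.04673633]), 'ft_torque': array([-0.00855487,  0.03005563,  0.04007138]), 'gripper_force': 0.0, 'gripper_width': 0.0001286056758073999}
```

View pics/crop1.png

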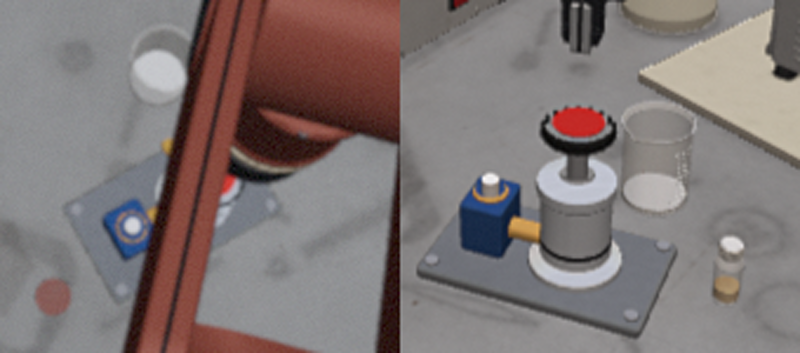

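The fingertips hang right above the knob at scene-crop pixel (580,45), with the knob at (580,125). The pin and bystanders are clear, so I'll start the first stroke.

Request:
play_rows([
  {"linear": [0,0,3],"twist": 0,"grip": 0},
  {"linear": [0,0,2.5],"twist": 0,"grip": 0},
  {"linear": [0,0,0.8],"twist": 0,"grip": 0},
  {"linear": [0,0,0.8],"twist": 0,"grip": 0},
  {"linear": [0,0,0.8],"twist": 0,"grip": 0},
  {"linear": [0,0,0.5],"twist": 0,"grip": 0},
  {"linear": [0,0,0],"twist": 0,"grip": 0},
])

```text
time_s: 2.95
tcp_pos: [0.5216, -0.1492, 0.1192]
orientation: [0.973, 0.232, 0.0, 0.0]
force: [-5.1, 2.3, 8.5]
gripper_width: -0.0001
gripper_force: 4.1
```

Request:
play_rows([
  {"linear": [0,0,0.3],"twist": 0,"grip": 0},
  {"linear": [0,0,0.2],"twist": 0,"grip": 0},
  {"linear": [0,0,0],"twist": 0,"grip": 0},
])

```text
time_s: 3.32
tcp_pos: [0.5218, -0.1493, 0.1159]
orientation: [0.973, 0.232, 0.0, 0.0]
force: [-9.6, 3.5, 17.1]
gripper_width: 0.0001
gripper_force: 8.9
```

17 N at z = 0.116 means it is on the hard stop. I'll repeat full strokes, pressing slightly deeper.

Request:
play_rows([
  {"linear": [0,0,-1.5],"twist": 0,"grip": 0},
  {"linear": [0,0,-1.5],"twist": 0,"grip": 0},
  {"linear": [0,0,0],"twist": 0,"grip": 0},
  {"linear": [0,0,0],"twist": 0,"grip": 0},
  {"linear": [0,0,1.2],"twist": 0,"grip": 0},
  {"linear": [0,0,1.2],"twist": 0,"grip": 0},
  {"linear": [0,0,0.7],"twist": 0,"grip": 0},
  {"linear": [0,0,0],"twist": 0,"grip": 0},
])

```text
time_s: 4.32
tcp_pos: [0.5223, -0.1495, 0.1157]
orientation: [0.973, 0.232, 0.001, 0.001]
force: [-14.1, 5.2, 37.4]
gripper_width: -0.0001
gripper_force: 18.5
```

Request:
play_rows([
  {"linear": [0,0,-1.5],"twist": 0,"grip": 0},
  {"linear": [0,0,-1.5],"twist": 0,"grip": 0},
  {"linear": [0,0,-0.5],"twist": 0,"grip": 0},
  {"linear": [0,0,0],"twist": 0,"grip": 0},
])

```text
time_s: 4.82
tcp_pos: [0.5204, -0.1487, 0.1452]
orientation: [0.973, 0.232, -0.001, -0.001]
force: [-0.0, 0.9, 0.1]
gripper_width: 0.0005
gripper_force: 0.0
```

Run:
```python
from h import *
snap('scene','s2.png')
f=lambda n:cv2.imread(f'pics/{n}.png')[170:320,220:390]
cv2.imwrite('pics/crop2.png',cv2.resize(np.hstack([f('s1'),f('s2')]),(800,353),interpolation=cv2.INTER_CUBIC))
print(sense()['tcp_pos'])
```

```text
[ 0.52027652 -0.14857901  0.14491176]
```

View pics/crop2.png

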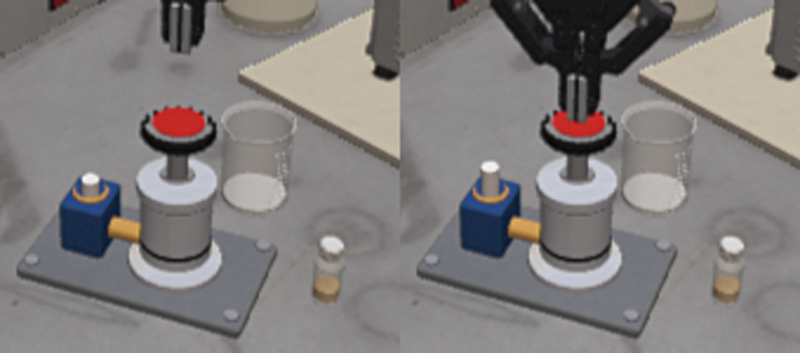

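The knob is back up and the pin has risen: its tip in the crop went from row 180 to row 167, roughly 12–15 mm. I'll do two more strokes.

Request:
play_rows([
  {"linear": [0,0,1.2],"twist": 0,"grip": 0},
  {"linear": [0,0,1.2],"twist": 0,"grip": 0},
  {"linear": [0,0,0.9],"twist": 0,"grip": 0},
  {"linear": [0,0,0],"twist": 0,"grip": 0},
  {"linear": [0,0,-1.2],"twist": 0,"grip": 0},
  {"linear": [0,0,-1.2],"twist": 0,"grip": 0},
  {"linear": [0,0,-0.9],"twist": 0,"grip": 0},
  {"linear": [0,0,0],"twist": 0,"grip": 0},
])

```text
time_s: 5.88
tcp_pos: [0.5209, -0.1489, 0.1459]
orientation: [0.973, 0.232, -0.0, -0.0]
force: [-0.0, 0.4, -0.6]
gripper_width: -0.0
gripper_force: 0.0
```

Request:
play_rows([
  {"linear": [0,0,0],"twist": 0,"grip": 0},
  {"linear": [0,0,1.2],"twist": 0,"grip": 0},
  {"linear": [0,0,1.2],"twist": 0,"grip": 0},
  {"linear": [0,0,0.9],"twist": 0,"grip": 0},
  {"linear": [0,0,0],"twist": 0,"grip": 0},
])

```text
time_s: 6.5
tcp_pos: [0.5218, -0.1493, 0.1159]
orientation: [0.973, 0.232, 0.0, 0.0]
force: [-8.1, 3.9, 23.9]
gripper_width: 0.0002
gripper_force: 12.0
```

Request:
play_rows([
  {"linear": [0,0,-1.2],"twist": 0,"grip": 0},
  {"linear": [0,0,-1.2],"twist": 0,"grip": 0},
  {"linear": [0,0,-0.9],"twist": 0,"grip": 0},
  {"linear": [0,0,0],"twist": 0,"grip": 0},
])

```text
time_s: 7.0
tcp_pos: [0.521, -0.1489, 0.146]
orientation: [0.973, 0.232, -0.0, -0.0]
force: [0.8, -0.6, 1.0]
gripper_width: -0.0004
gripper_force: 0.0
```

Run:
```python
from h import *
snap('scene','s3.png')
f=lambda n:cv2.imread(f'pics/{n}.png')[170:320,220:390]
cv2.imwrite('pics/crop3.png',cv2.resize(np.hstack([f('s2'),f('s3')]),(800,353),interpolation=cv2.INTER_CUBIC))
print(sense()['tcp_pos'])
```

```text
[ 0.52062751 -0.1487711   0.14549128]
```

View pics/crop3.png

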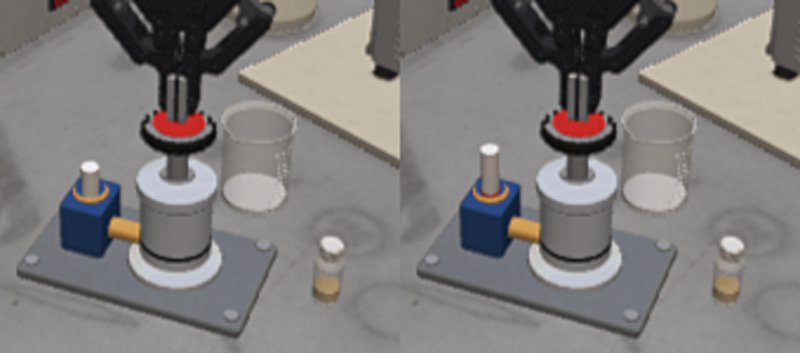

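The pin tip is now at row 147 and the red ring is just starting to show at (490,192). I'll do two more strokes, the second as a safeguard, then retreat.

Request:
play_rows([
  {"linear": [0,0,1.2],"twist": 0,"grip": 0},
  {"linear": [0,0,1.2],"twist": 0,"grip": 0},
  {"linear": [0,0,1.0],"twist": 0,"grip": 0},
  {"linear": [0,0,0],"twist": 0,"grip": 0},
  {"linear": [0,0,-1.2],"twist": 0,"grip": 0},
  {"linear": [0,0,-1.2],"twist": 0,"grip": 0},
  {"linear": [0,0,-1.0],"twist": 0,"grip": 0},
  {"linear": [0,0,0],"twist": 0,"grip": 0},
])

```text
time_s: 8.05
tcp_pos: [0.521, -0.1489, 0.1459]
orientation: [0.973, 0.232, -0.0, -0.0]
force: [0.4, -0.5, -0.6]
gripper_width: 0.0005
gripper_force: 0.0
```

Request:
play_rows([
  {"linear": [0,0,0],"twist": 0,"grip": 0},
  {"linear": [0,0,1.2],"twist": 0,"grip": 0},
  {"linear": [0,0,1.2],"twist": 0,"grip": 0},
  {"linear": [0,0,1.0],"twist": 0,"grip": 0},
  {"linear": [0,0,0],"twist": 0,"grip": 0},
])

```text
time_s: 8.68
tcp_pos: [0.523, -0.1497, 0.1158]
orientation: [0.973, 0.232, 0.002, 0.001]
force: [-6.9, 2.3, 29.0]
gripper_width: -0.0
gripper_force: 15.0
```

Request:
play_rows([
  {"linear": [0,0,-1.2],"twist": 0,"grip": 0},
  {"linear": [0,0,-1.2],"twist": 0,"grip": 0},
  {"linear": [0,0,-2],"twist": 0,"grip": 0},
  {"linear": [0,0,-3],"twist": 0,"grip": 0},
  {"linear": [0,0,0],"twist": 0,"grip": 0},
  {"linear": [0,0,0],"twist": 0,"grip": 0},
])

```text
time_s: 9.43
tcp_pos: [0.5203, -0.1486, 0.1845]
orientation: [0.973, 0.232, -0.001, -0.001]
force: [0.8, -1.2, -0.5]
gripper_width: -0.0005
gripper_force: 0.0
```

Run:
```python
from h import *
snap('scene','s4.png')
f=lambda n:cv2.imread(f'pics/{n}.png')[170:320,220:390]
cv2.imwrite('pics/crop4.png',cv2.resize(np.hstack([f('s3'),f('s4')]),(800,353),interpolation=cv2.INTER_CUBIC))
print(sense()['tcp_pos'])
```

```text
[ 0.52011714 -0.14854155  0.1842363 ]
```

View pics/crop4.png

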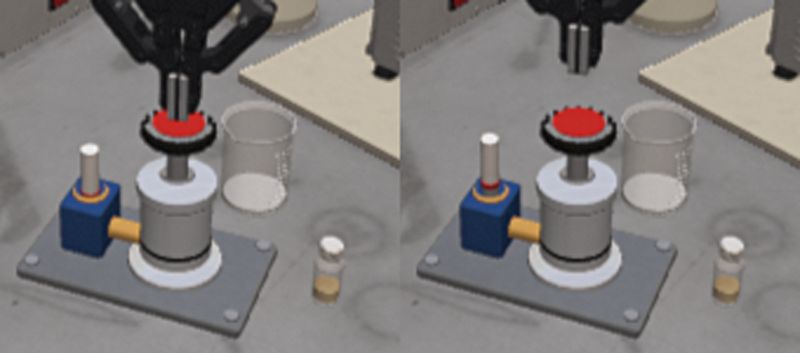

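The knob is up, the bystanders have not moved, and the red ring stands above the collar at (488,186). I'll check the tip height numerically before handing in.

Run:
```python
from h import *
p=np.array([.5215,-.149])
q=p+.07*np.array([-.36,.933])
for f,c in(('s3',147),('s4',136)):
    d=dict(np.load(f'pics/{f}.png.npz'));k=353/150
    u,v=220+89.5/k,170+c/k
    print(f,min((np.linalg.norm(ray(d,u,v,z)[:2]-q),z-.066) for z in np.arange(.06,.13,.0005)))
```

```text
s3 (np.float64(0.0013397910876008906), np.float64(0.03400000000000003))
s4 (np.float64(0.0014713835912977594), np.float64(0.04400000000000004))
```

The tip height gives about 42–44 mm of travel, against 34 mm before these strokes. Two strokes added only about one step, so the pin is fully out.

```bash
python3 -c "
from plant import *
print(sign_off())"
```

```text
the job is handed in; nothing more can be done
None
```

The pump is primed and the job is handed in: after six full strokes the pin is fully out with its red ring above the collar, the knob is back up, and in the last picture the beaker and vial had not moved; the stopper was outside that view, but the arm never went near it.

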